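Put the soldering bench tools back in their foam inserts

TASK

Put the four bench tools - the caliper, the grooved wooden iron rest, the wide tin of brass wool and the small amber jar - back into the foam inserts cut for them: each in the pocket that matches its shape and size, upright or display up, lying flat on the pocket floor. Leave the empty glass beaker and the spool that stand among them where they are.

Things in the scene. Friction and masses are not known exactly. Their poses are not given: they have to be found in the camera images.
- caliper: digital caliper lying flat, display up, 150 x 44 mm, 0.12 kg. Origin: centre of that outline, on the underside; x along the beam away from the jaw end, z up. Steel beam 14 wide, 6 thick, along y = +10; two jaws 6 thick at x = -68 and -33 reach to y = -22. Black display housing (grip it across y): 60 along x, 28 along y, 18 high, centred at x = -10, y = +8 mm.
- block: wooden soldering-iron rest, 70 x 42 x 34 mm (x, y, z) with three grooves 12 mm deep across its top, running along y. Origin: centre of its underside; x along its length, z up. Grip it across y (42 mm). About 0.08 kg.
- tin: wide round steel tin of brass wool (tip cleaner): 58 mm diameter, steel wall 36 mm high, soft-looking brass top to about 47 mm. Origin: centre of its underside; z up. About 0.15 kg.
- flux: small closed round amber glass jar with black cap: 50 mm high overall; body 36 mm in diameter up to 20 mm, shoulder narrowing to 30 mm, cap 34 mm in diameter from 34 mm height to the top. It can be gripped upright anywhere across body and cap. Origin: centre of its underside; z up. About 0.07 kg.
- nest_caliper: fixed flat black foam insert, 8 mm thick, 186 x 80 mm outside, with one pocket 166 x 60 mm and 5 mm deep with a pale grey floor. Origin: centre of its underside, so the pocket floor is 3 mm and the foam's top 8 mm above the origin; the pocket is centred on the origin. x runs along its length, y across; z up. It takes the caliper, either way round.
- nest_block: fixed flat black foam insert, 8 mm thick, 106 x 78 mm outside, with one pocket 86 x 58 mm and 5 mm deep with a pale grey floor. Origin: centre of its underside, so the pocket floor is 3 mm and the foam's top 8 mm above the origin; the pocket is centred on the origin. x runs along its length, y across; z up. It takes the wooden rest, either way round.
- nest_tin: fixed flat black foam insert, 8 mm thick, 94 x 94 mm outside, with one pocket round, 74 mm in diameter and 5 mm deep with a pale grey floor. Origin: centre of its underside, so the pocket floor is 3 mm and the foam's top 8 mm above the origin; the pocket is centred on the origin. x and y run along the outer edges; z up. It takes the tin.
- nest_flux: fixed flat black foam insert, 8 mm thick, 72 x 72 mm outside, with one pocket round, 52 mm in diameter and 5 mm deep with a pale grey floor. Origin: centre of its underside, so the pocket floor is 3 mm and the foam's top 8 mm above the origin; the pocket is centred on the origin. x and y run along the outer edges; z up. It takes the small jar.
- glass: empty open dark green glass beaker, 48 mm diameter, 55 mm high, loose, standing among the tools; not to be moved. Origin: centre of its underside; z up.
- spool: small dark metal spool, 46 mm diameter, 36 mm high, loose, standing on its flange among the tools; not to be moved. Origin: centre of its underside; z up.
Mind the look-alikes: they are no part of the job. Leave any blue look-alike of the block alone. Leave any pink or purple look-alike of the nest_caliper alone.

How it is judged (in metres and radians):
At the end, for the whole second after the job is handed in: Each tool at rest in its own pocket: centres within 14 mm, underside 0.5-5.5 mm above the insert's underside, tilt under 0.1 rad, caliper within 0.15 and wooden rest within 0.35 rad of the pocket's long axis (either way round). Beaker and spool within 30 mm of their start, tilt under 0.2 rad (horizontal distance between caliper and nest_caliper below 0.014 m and z of caliper in the frame of nest_caliper between 0.0005 and 0.0055 m and angle between each of caliper, block, tin, flux's own z axis and vertical below 0.1 rad and linear speed of each of caliper, block, tin, flux below 0.02 m/s and angle between the x axis of caliper and the x axis of nest_caliper, either way round below 0.15 rad and horizontal distance between block and nest_block below 0.014 m and z of block in the frame of nest_block between 0.0005 and 0.0055 m and angle between the x axis of block and the x axis of nest_block, either way round below 0.35 rad and horizontal distance between tin and nest_tin below 0.014 m and z of tin in the frame of nest_tin between 0.0005 and 0.0055 m and horizontal distance between flux and nest_flux below 0.014 m and z of flux in the frame of nest_flux between 0.0005 and 0.0055 m and distance of each of glass, spool from where it was at the start of the episode below 0.03 m and angle between each of glass, spool's own z axis and vertical below 0.2 rad); the robot touches nothing.
It fails at once if the glass beaker was knocked away or over (distance of glass from where it was at the start of the episode above 0.03 m or angle between glass's own z axis and vertical above 0.4 rad).
It fails at once if the spool was knocked away or over (distance of spool from where it was at the start of the episode above 0.03 m or angle between spool's own z axis and vertical above 0.4 rad).
It also fails if it takes over 104 s, if anything falls off the work surface, if the arm or the gripper's body presses on something with over 40 N, if the wrist force passes 120 N, or if a joint passes its speed limit or range.

ROBOT

A 6-joint arm with a two-finger parallel gripper is mounted at the origin on the work surface. World frame = base frame: x ahead of the robot, y to its left, z up, the work surface at z = 0. Lengths are in m, angles in degrees, forces in N, time in s.
With the tool pointing down it reaches from about 0.3 to 0.95 m from the base axis. Payload 3.1 kg.
Tool frame: the origin (TCP) lies at the very end of the fingers, on their centre line; the grasp point (between the pads) lies 19 mm behind it; z points along the fingers, y is the line along which they close (so a half turn about z gives the same grasp; the last joint's range is limited). The gripper opens to 85 mm and grips with 20 to 120 N. Pads are 22 mm wide; open, the fingers measure 114 mm over their backs; the gripper's body (76 mm by 85 mm) begins 54 mm behind the grasp point. The pads swing forward as they close: fully open they stand 13 mm farther back than shut.
Start: joints at [71.637, 17.653, 93.61, -0, 68.738, -3.994], TCP at [0.155, 0.605, 0.231] pointing down, gripper open.
Joint ranges: [-175.34, 175.34], [-45.06, 112.39], [2.9, 150.54], [-68.45, 248.45], [3.09, 151.38], [-168.51, 168.51]. Speed limits (degrees/s): [159.86, 159.86, 180, 180, 180, 180].

INTERFACE

Orientations are given as a 3x3 rotation matrix whose columns are the frame's x, y, z axes.
In Python, from rig import robot, get_obs, camera gives the robot as it stands. The module is installed in compiled form; this text tells all that it offers. Calls block until the motion is done:
- robot.move_pose(position, orientation): joint-space move of the TCP to a pose.
- robot.move_l(position, rotation=None, max_speed=0.15, f_stop=None): straight line of the TCP; rotation=None keeps the orientation; max_speed is the mean speed in m/s. With f_stop (N) it stops when the force on the tool has changed by that much, and returns True; else False.
- robot.goto_joints(angles): joint-space move.
- robot.command_gripper(opening, grasp_force=None): opening from 0.0 (shut) to 1.0 (fully open); grasp_force is the grip in N (None keeps the last); returns when the fingers have stopped.
- robot.dwell(seconds).
- robot.solve_ik(position, orientation): joint angles nearest the present ones, or None.
- get_obs(): the state.
- camera(name): name is "side" or "top" or "wrist"; returns a dict with "image" (480x640x3 uint8, red, green, blue), "camera_matrix" (3x3 intrinsics, pixels), "k1" (the pictures are not rectified: a ray, as slopes to the right and down, at radius r is drawn at 1 + k1 r^2 times it, then the intrinsics apply), "eye" and "attitude" of the camera in the world; the wrist camera has in their place "T_tool_cam" (4x4, takes a point from camera to tool coordinates, whose origin is the TCP and whose axes are the flange's). Camera axes: x right, y down, z forward; pixel columns grow to the right and rows downward; lengths in m; the calibration is good to about 2 mm. A picture is of the moment at which its call begins: read the wrist's pose just before it. There is no depth.
A pose or a line that the arm cannot do raises robot.PlanningError and nothing moves.
- robot.sign_off(): hands the job in; it is judged then, once.
The state is a dict: "time": time; "qpos": joint angles; "qvel": joint speeds; "tau": joint torques, N m; "ee_pos": TCP position; "tcp_rot": TCP orientation; "contact_force": force on the tool from outside, world axes, zero at the start; "ft_torque": the same for the moment, N m; "grip_width": opening from 0.0 (shut) to 1.0 (fully open); "grasp_force": force on a finger pad.
Only numpy, scipy, OpenCV 4.12 (cv2) and the standard library are available. Lean on these libraries where they do the work, as an engineer would, in place of code of your own. Each camera call takes 0.05 s, during which the arm holds its last target. There are 200 camera calls.

## Working session

There is one attempt and no reset: what is moved stays moved. The work goes in short steps, each a Python script; the robot and the scene stay as the last script left them, time stands still between calls to the robot, and variables do not carry over. Pictures are saved under pics/ and viewed, at most 14 in all, crops included, and the job is handed in when it is done.

```bash
mkdir -p pics; python3 - <<'E'
from rig import robot,get_obs,camera
import cv2,numpy as np
for n in("top","side"):
    c=camera(n); cv2.imwrite(f"pics/{n}0.png",c["image"][:,:,::-1]); print(n,c["camera_matrix"],c["k1"],c["eye"],c["attitude"])
o=get_obs();print(o["time"],o["ee_pos"],o["tcp_rot"],o["grip_width"]); print(camera("wrist")["T_tool_cam"])
E
```

```text
top [[612.02801677   0.         322.13899925]
 [  0.         612.02801677 234.10170039]
 [  0.           0.           1.        ]] -0.03522229497368945 [ 0.41406774 -0.04706566  1.59868378] [[ 0.01536572 -0.99773169  0.06553911]
 [-0.99986498 -0.01495068  0.00681849]
 [-0.00582317 -0.06563503 -0.99782671]]
side [[526.28014488   0.         323.11675395]
 [  0.         526.28014488 232.18662387]
 [  0.           0.           1.        ]] -0.09360981210365618 [-0.14896563 -0.74015927  0.67977482] [[ 0.69961541 -0.39785951  0.59350323]
 [-0.71448692 -0.38159662  0.58642345]
 [-0.00683532 -0.83432118 -0.5512363 ]]
0.1 [0.15489941 0.60471592 0.23014178] [[-9.68703410e-01  2.48220095e-01 -6.98775386e-04]
 [ 2.48221016e-01  9.68701326e-01 -2.01680067e-03]
 [ 1.76294188e-04 -2.12713243e-03 -9.99997722e-01]] 1.0025087381694398
[[-6.29384569e-05 -9.57837080e-01 -2.87311893e-01  7.16155726e-02]
 [ 9.99999939e-01  3.83203849e-05 -3.46811744e-04 -9.15807559e-04]
 [ 3.43199051e-04 -2.87311897e-01  9.57837020e-01 -1.41104410e-01]
 [ 0.00000000e+00  0.00000000e+00  0.00000000e+00  1.00000000e+00]]
```

View pics/top0.png

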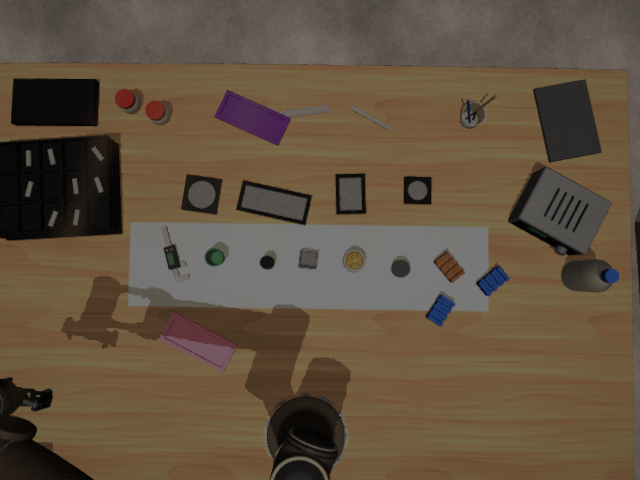

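View pics/side0.png

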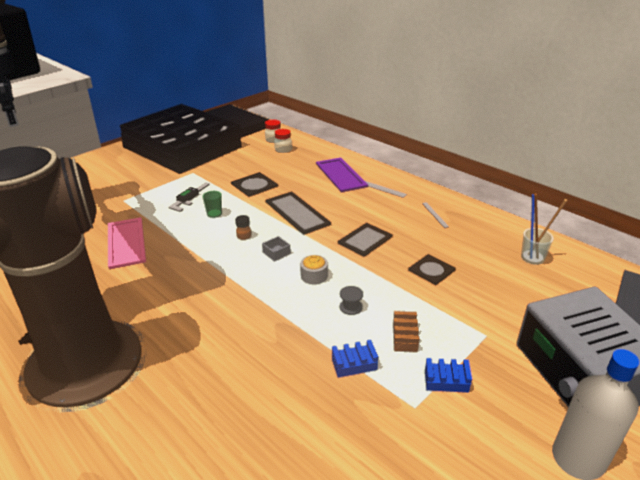

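The top view shows, left to right on the white sheet: caliper (172,253), beaker (215,257), jar (267,262), a grey box (309,258), tin (354,260), spool (401,267) and block (449,266), with two blue look-alikes. The inserts are tin (202,194), caliper (274,202), block (350,193) and jar (417,190). The side view agrees.

```bash
cat > h.py <<'E'
from rig import robot,get_obs,camera
import cv2,numpy as np
def ray(c,px,z,eye,R):
    px=np.asarray(px,float).reshape(-1,1,2); K=c["camera_matrix"]
    u=cv2.undistortPoints(px,K,np.array([c["k1"],0,0,0,0.]))[:,0]
    d=np.c_[u,np.ones(len(u))]@np.asarray(R).T
    return (eye+d*((z-eye[2])/d[:,2])[:,None])[:,:2]
def wristcam():
    o=get_obs(); c=camera("wrist"); T=c["T_tool_cam"]
    return c,o["ee_pos"]+o["tcp_rot"]@T[:3,3],o["tcp_rot"]@T[:3,:3]
def blob(mask,near,maxd=25,amin=30):
    cs,_=cv2.findContours(mask.astype(np.uint8),cv2.RETR_EXTERNAL,cv2.CHAIN_APPROX_NONE)
    cs=[k for k in cs if cv2.contourArea(k)>amin]
    k=min(cs,key=lambda k:np.linalg.norm(np.mean(k[:,0],0)-near))
    return k[:,0]
def rect(P): # metric minAreaRect: centre, long, short, angle of long axis (deg)
    (x,y),(w,h),a=cv2.minAreaRect((P*1000).astype(np.float32))
    if w<h: w,h,a=h,w,a+90
    return np.array([x,y])/1000,w,h,(a+90)%180-90
E
python3 - <<'E'
from h import *
c=camera("top");im=c["image"].astype(int);v=im.max(2);sat=v-im.min(2)
for n,p in dict(tin=(202,194),cal=(274,202),block=(350,193),flux=(417,190)).items():
    k=blob(v<55,p,amin=200); print("nest",n,rect(ray(c,k,.008,c["eye"],c["attitude"])))
hs=cv2.cvtColor(c["image"],cv2.COLOR_RGB2HSV)
for n,p,z,m in [("tin",(354,260),.045,sat>60),("block",(449,266),.034,(sat>30)),("flux",(267,262),.05,v<50),("cal",(171,257),.018,v<60)]:
    k=blob(m,p,amin=15); print(n,rect(ray(c,k,z,c["eye"],c["attitude"])))
cv2.imwrite("pics/t1.png",cv2.resize(c["image"][215:320,130:330,::-1],None,fx=4,fy=4,interpolation=2))
E
```

```text
nest tin (array([0.62018622, 0.28284537]), 94.08650970458984, 92.80618286132812, 82.69627380371094)
nest cal (array([0.60055597, 0.09204478]), 184.66644287109375, 79.09112548828125, 78.16671752929688)
nest block (array([ 0.62620697, -0.1086557 ]), 102.73748016357422, 75.77732849121094, 0.8435879349708557)
nest flux (array([ 0.63906409, -0.2827395 ]), 71.34395599365234, 68.21160125732422, 0.33125659823417664)
tin (array([ 0.45151047, -0.11827544]), 39.51243591308594, 39.39744186401367, -44.20214080810547)
block (array([ 0.42700607, -0.0059848 ]), 1656.6588134765625, 1072.7215576171875, -89.69258430600166)
flux (array([0.44358221, 0.1025992 ]), 32.14036178588867, 30.51618003845215, -43.98356628417969)
cal (array([0.45230118, 0.35275034]), 61.834861755371094, 30.875856399536133, 15.808349609375)
```

View pics/t1.png

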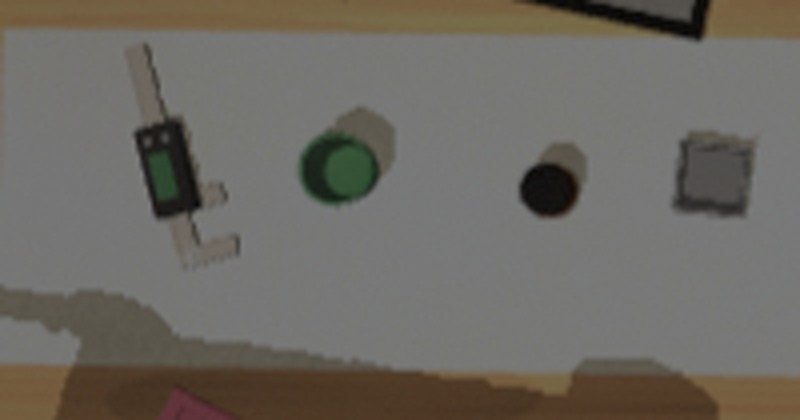

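Insert and caliper sizes match the spec well. Next: close wrist looks at the block and tin.

```bash
cat >> h.py <<'E'
def down(yaw): # tool y axis at yaw (deg), z down
    a=np.radians(yaw); y=np.array([np.cos(a),np.sin(a),0]); z=np.array([0,0,-1.]); return np.c_[np.cross(y,z),y,z]
def best(p,yaw):
    q0=np.array(get_obs()["qpos"]);c=[]
    for y in (yaw,yaw+180):
        q=robot.solve_ik(p,down(y))
        if q is not None: c.append((np.abs(np.array(q)-q0).max(),y))
    return down(min(c)[1])
def hover(xy,z,yaw):
    p=[*xy,z]; R=best(p,yaw); robot.move_pose(p,R); return R
def look(name):
    c,e,R=wristcam(); cv2.imwrite(f"pics/{name}.png",c["image"][:,:,::-1]); np.savez(f"pics/{name}.npz",im=c["image"],K=c["camera_matrix"],k1=c["k1"],e=e,R=R); return c,e,R
E
python3 - <<'E'
from h import *
c=camera("top");im=c["image"].astype(int);m=np.zeros((480,640),bool);s=(slice(240,292),slice(425,478))
m[s]=((im[...,0]-im[...,2])>25)[s]
P=ray(c,blob(m,(449,266)),.034,c["eye"],c["attitude"]);b=rect(P);print("block",b)
hover(b[0],.16,b[3]+90);print(get_obs()["time"]); look("wb")
hover([.4515,-.118],.16,0);print(get_obs()["time"]); look("wt")
a=[cv2.resize(cv2.imread(f"pics/{n}.png"),(400,300)) for n in("wb","wt")]
cv2.imwrite("pics/m1.png",np.hstack(a))
E
```

```text
block (array([ 0.43861932, -0.36243213]), 70.86811065673828, 43.48017883300781, 40.273834228515625)
3.7667
4.7833
```

View pics/m1.png

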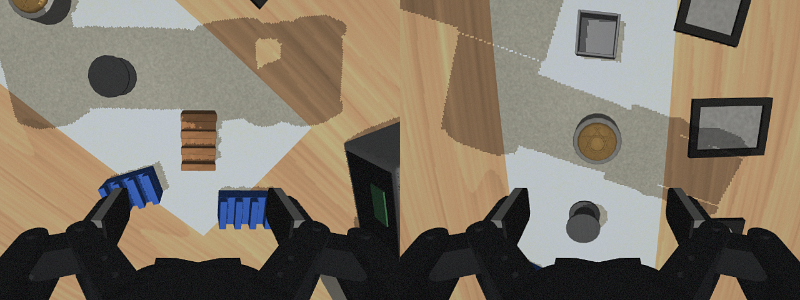

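```bash
cat >> h.py <<'E'
def pick(xy,yaw,z,op,force=50,hz=.16):
    hover(xy,hz,yaw); robot.command_gripper(op); robot.move_l([*xy,z],max_speed=.12)
    robot.command_gripper(0.,force); o=get_obs(); print("grip",o["grip_width"],o["grasp_force"],o["time"])
    robot.move_l([*xy,hz],max_speed=.15)
def place(xy,yaw,z,op,hz=.16):
    hover(xy,hz,yaw); robot.move_l([*xy,z],max_speed=.1); o=get_obs(); print("down",o["grip_width"],o["contact_force"])
    robot.command_gripper(op); robot.move_l([*xy,hz],max_speed=.2); print("t",get_obs()["time"])
E
python3 - <<'E'
from h import *
def ld(n):
    d=np.load(f"pics/{n}.npz"); return dict(image=d["im"],camera_matrix=d["K"],k1=float(d["k1"])),d["e"],d["R"]
for n,p,z,t in(("wb",(318,225),.034,25),("wt",(317,225),.045,60)):
    c,e,R=ld(n);im=c["image"].astype(int);m=np.zeros((480,640),bool);s=(slice(165,285),slice(265,375));m[s]=((im[...,0]-im[...,2])>t)[s]
    r=rect(ray(c,blob(m,p),z,e,R));print(n,r)
    if n=="wt": tin=r[0]
b=np.array([.4386,-.3624])
pick(b,130.27,.012,.8)
place([.6262,-.1087],90.84,.0155,.9)
look("pb")
E
```

```text
wb (array([ 0.44177466, -0.36331183]), 72.204833984375, 41.455650329589844, 40.16788101196289)
wt (array([ 0.45327032, -0.11788261]), 41.329345703125, 40.39744567871094, 72.61907958984375)
grip 0.47910504789887 52.3628206551075 7.8583
down 0.4728016649414968 [-0.24084802  0.35941926 -0.11662789]
t 13.1
```

View pics/pb.png

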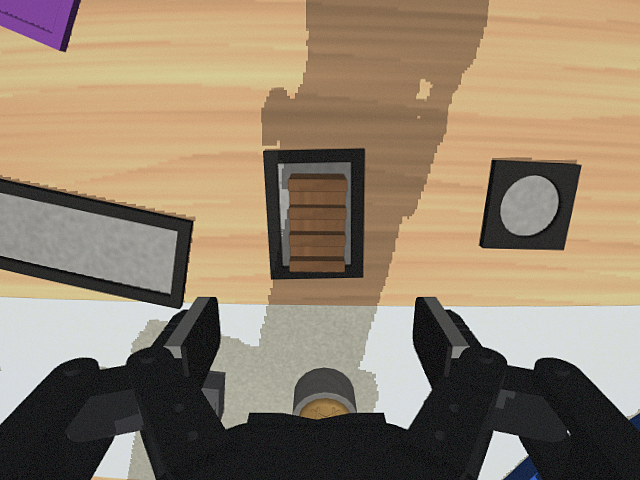

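The block appears to sit in its pocket, at (317,222) inside the insert at (315,213). I'll measure that and do the tin.

```bash
python3 - <<'E'
from h import *
d=np.load("pics/pb.npz");c=dict(camera_matrix=d["K"],k1=float(d["k1"]));im=d["im"].astype(int);s=(slice(165,278),slice(278,355))
m=np.zeros((480,640),bool);m[s]=((im[...,0]-im[...,2])>25)[s]
print("block",rect(ray(c,blob(m,(317,222)),.037,d["e"],d["R"])))
v=im.max(2);m=v<60;m[290:]=0
print("nest",rect(ray(c,blob(m,(315,213),amin=800),.008,d["e"],d["R"])))
pick([.4525,-.118],0,.008,1.)
place([.6202,.2828],82.7,.0115,1.)
look("pt")
E
```

```text
block (array([ 0.62968591, -0.11031847]), 72.56343841552734, 41.25067138671875, 0.32207760214805603)
nest (array([ 0.62822913, -0.10875568]), 105.21332550048828, 76.85030364990234, 2.078336238861084)
grip 0.6609435261889884 52.56177535280585 16.5333
down 0.6604352162820004 [ 0.00481516  0.077434   -0.91547688]
t 22.2333
```

View pics/pt.png

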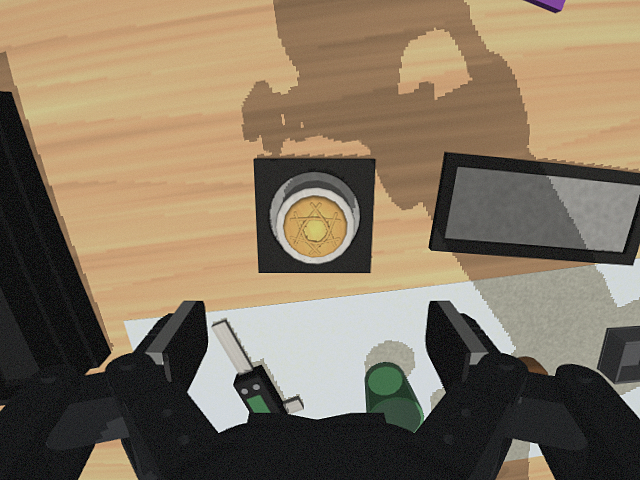

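The tin looks centred in its pocket at (315,215). Caliper next, with a wrist look to refine.

```bash
python3 - <<'E'
from h import *
d=np.load("pics/pt.npz");c=dict(camera_matrix=d["K"],k1=float(d["k1"]));im=d["im"].astype(int);s=(slice(165,270),slice(265,370))
m=np.zeros((480,640),bool);m[s]=((im[...,0]-im[...,2])>60)[s]
print("tin",rect(ray(c,blob(m,(315,228)),.048,d["e"],d["R"])))
h0=np.array([.4523,.3528]);
hover(h0,.16,105.8); c,e,R=look("wc")
im=c["image"].astype(int);m=np.zeros((480,640),bool);m[140:295,230:400]=(im.max(2)<75)[140:295,230:400]
r=rect(ray(c,blob(m,(318,225)),.018,e,R));print("cal",r,get_obs()["time"])
E
```

```text
tin (array([0.62466949, 0.28140457]), 42.85614776611328, 42.796592712402344, 37.715511322021484)
cal (array([0.45839368, 0.34820856]), 60.643341064453125, 41.14422607421875, 16.645788192749023) 23.0917
```

View pics/wc.png

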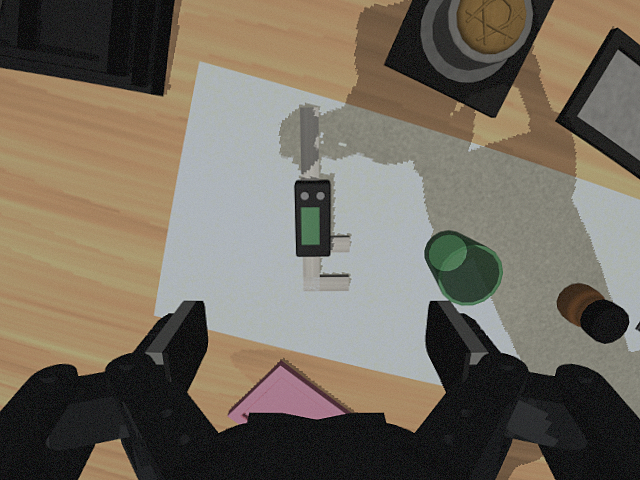

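The housing spans (295..331, 180..256), aligned with the tool, jaws at the bottom; the beaker is clear at about 117 mm sideways. The mask had merged with a jaw edge, so I use the housing's rectangle.

```bash
python3 - <<'E'
from h import *
d=np.load("pics/wc.npz");c=dict(camera_matrix=d["K"],k1=float(d["k1"]))
P=ray(c,[(295,180),(331,180),(331,256),(295,256)],.018,d["e"],d["R"]);r=rect(P);print(r)
h=(r[0]+[.4523,.3528])/2; a0=15.8
pick(h,a0+90,.006,.62,60)
y=get_obs()["tcp_rot"][:,1]; y0=np.degrees(np.arctan2(y[1],y[0]))
look("gc")
n=np.array([.6015,.0920]); best_=None; q0=np.array(get_obs()["qpos"])
for a in(78.17,258.17):
    t=np.radians(a); g=n+np.array([[np.cos(t),-np.sin(t)],[np.sin(t),np.cos(t)]])@[-.010,.008]
    q=robot.solve_ik([*g,.16],down(y0+a-a0))
    if q is not None:
        k=np.abs(np.array(q)-q0).max(); print(a,k)
        if best_ is None or k<best_[0]: best_=(k,g,down(y0+a-a0))
_,g,R=best_
robot.move_pose([*g,.16],R); robot.move_l([*g,.0095],max_speed=.1); o=get_obs();print(o["grip_width"],o["contact_force"])
robot.command_gripper(.7); robot.move_l([*g,.16],max_speed=.2); print(get_obs()["time"]); look("pc")
E
```

```text
(array([0.4564436 , 0.35455911]), 60.40939712524414, 28.62151336669922, 15.759596824645996)
grip 0.3081905417805914 61.550352573394775 25.55
78.17 92.04419560753138
258.17 270.6599814958219
0.3057662326816199 [-1.43682947  0.73906559  1.0735368 ]
31.1833
```

View pics/pc.png

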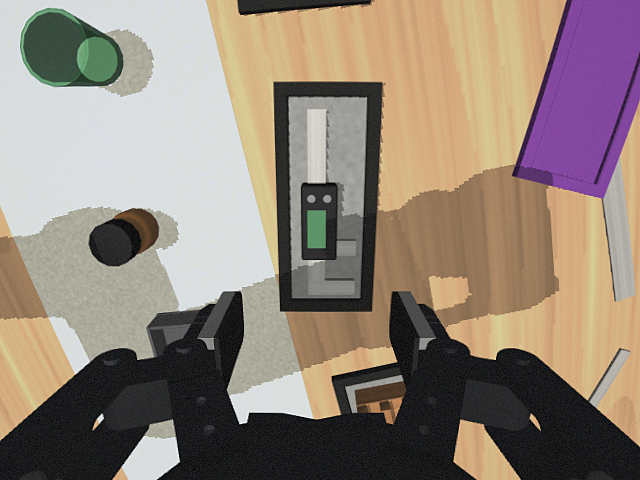

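The caliper lies in its pocket: housing (302..338, 184..259), insert corners (275,83), (383,83), (372,310), (281,311). I'll check the numbers and do the jar.

```bash
python3 - <<'E'
from h import *
d=np.load("pics/pc.npz");c=dict(camera_matrix=d["K"],k1=float(d["k1"]))
H=rect(ray(c,[(302,184),(338,184),(337,259),(302,259)],.021,d["e"],d["R"]));N=rect(ray(c,[(275,83),(383,83),(372,310),(281,311)],.008,d["e"],d["R"]))
t=np.radians(78.2);ctr=H[0]-np.array([[np.cos(t),-np.sin(t)],[np.sin(t),np.cos(t)]])@[-.010,.008]
print(H,N,"off",ctr-N[0])
f0=np.array([.4436,.1026]);hover(f0,.16,0);c,e,R=look("wf");im=c["image"].astype(int)
m=np.zeros((480,640),bool);m[150:290,250:390]=(im.max(2)<60)[150:290,250:390]
r=rect(ray(c,blob(m,(318,215)),.05,e,R));print("flux",r)
f=(r[0]+f0)/2
if np.linalg.norm(r[0]-f0)<.008:
    pick(f,0,.006,.75,40); place([.640,-.2827],90.,.0095,.75); look("pf")
E
```

```text
(array([0.59408929, 0.08258359]), 59.09278106689453, 27.495376586914062, 78.20350646972656) (array([0.60256085, 0.09092906]), 183.98074340820312, 78.67945861816406, 78.06858825683594) off [ 0.00140434 -0.00019277]
flux (array([0.44497635, 0.10658583]), 34.27537536621094, 30.964502334594727, 89.0462875366211)
grip 0.3952568581403709 39.68393475719495 34.2167
down 0.40135347388441706 [ 0.29849599 -0.30273214 -0.1863224 ]
t 39.95
```

View pics/pf.png

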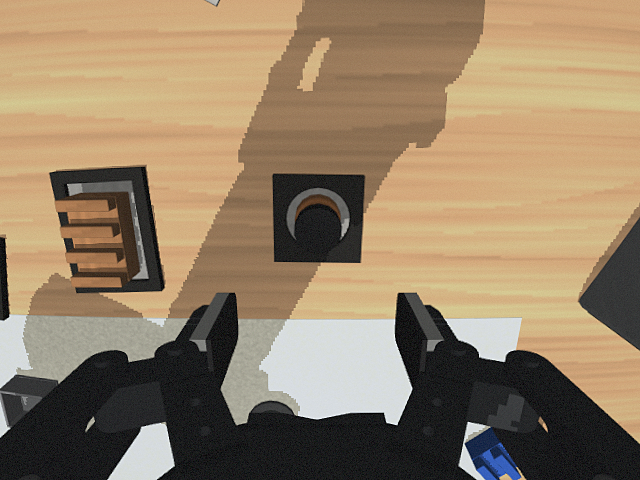

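The jar stands in its pocket, cap at about (318,229). A last check from the fixed cameras with the arm clear.

```bash
python3 - <<'E'
from h import *
d=np.load("pics/pf.npz");c=dict(camera_matrix=d["K"],k1=float(d["k1"]))
print(ray(c,[(318,229)],.053,d["e"],d["R"]),rect(ray(c,[(273,175),(364,175),(361,262),(275,262)],.008,d["e"],d["R"])))
robot.move_l([.5,-.25,.3],max_speed=.3); hover([.35,-.35],.3,90)
s=camera("side")["image"][160:320,150:480,::-1];t=camera("top")["image"][170:300,130:480,::-1]
cv2.imwrite("pics/fin.png",np.vstack([cv2.resize(s,(620,300),interpolation=2),cv2.resize(t,(620,230),interpolation=2)]))
print(get_obs()["time"])
E
```

```text
[[ 0.64457267 -0.28460456]] (array([ 0.63949133, -0.28482867]), 71.46510314941406, 70.88800048828125, 0.013160642236471176)
41.6667
```

View pics/fin.png

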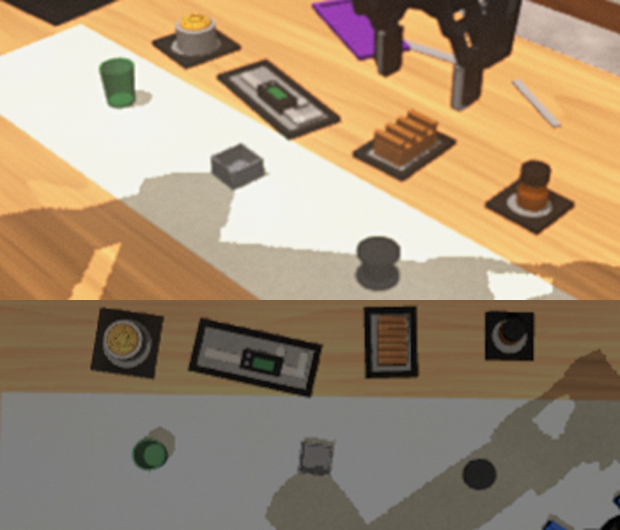

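All four tools sit upright in their pockets, and the beaker and spool look undisturbed. Handing in.

```bash
python3 -c "
from rig import robot
print(robot.sign_off())"
```

```text
the job is handed in; nothing more can be done
None
```

I put the caliper, wooden rest, tin and jar in their matching pockets, all upright and within about 5 mm of centre, left the beaker and spool standing where they were, and handed in the job after about 42 s; sign-off returned no verdict.

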